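Load a coated spool into the UV curing tunnel

ROBOT

A 6-joint arm with a two-finger parallel gripper is mounted at the origin on a cart in front of the work surface, level with it; the furniture and walls round the work are solid. World frame = base frame: x ahead of the robot, y to its left, z up, the work surface at z = 0. Lengths are in m, angles in rad, forces in N, time in s.
With the tool pointing down it reaches from about 0.35 to 1 m from the base axis. Payload 7.1 kg.
Tool frame: the origin (TCP) lies at the very end of the fingers, on their centre line; the grasp point (between the pads) lies 19 mm behind it (grip_depth is the distance from the TCP to the grasp point, in m); z points along the fingers, x is the direction in which the jaws open and shut, and the axes are right-handed (so a half turn about z gives the same grasp; the last joint's range is limited). The gripper opens to 85 mm and grips with 20 to 120 N. Pads are 22 mm wide; open, the fingers measure 114 mm over their backs; the gripper's body (76 mm by 85 mm) begins 54 mm behind the grasp point. The pads swing forward as they close: fully open they stand 13 mm farther back than shut.
Start: joints at [1.324, 0.423, 1.63, -0, 1.089, -0.019], TCP at [0.141, 0.609, 0.231] pointing down, gripper open.
Joint ranges: [-3, 3], [-0.9, 2.11], [0.09, 2.58], [-1.31, 4.45], [0.11, 2.69], [-2.54, 2.54]. Speed limits (rad/s): [2.39, 2.39, 3.01, 3.14, 3.14, 3.14].

INTERFACE

Orientations are given as a rotation vector (axis times angle).
In Python, from plant import * gives the robot as it stands.
- The arm moves only by the tool drive_tool, never from a script. Its argument "rows" is text: rows parted by semicolons, each of 5 numbers parted by spaces: the shift along the tool's x, y, z in cm, then the turn about the tool's z in degrees, then the gripper's target within -1 to 1 (shut at 1, half-way at 0, fully open at -1). A call has 1 to 5 rows; each row is the pose to reach, as a shift and turn from the pose measured when the call began, along the tool's axes at that moment; what a row does not reach only later rows make up. A row lasts 1/10 s, in which the tool goes at most 50 mm and 8.59 degrees, less where a joint would pass 70% of its speed; a pose out of reach is approached as far as the arm can. A call with a gripper value outside its range is refused whole. The fingers move at their own pace and stop on an object; "grip_force" is the grip in N (left out, the last holds). Time passes only in rows, so rows that repeat a pose let the fingers close. It gives the time, the measured TCP pose, the force and the opening at its end, in the units of the state.
- get_obs(): the state, without advancing time (a new reading comes with each control period).
- read_camera(name): name is "scene" or "top" or "wrist"; returns (picture, depth): 420x560x3 uint8, blue, green, red; 420x560 float32, m along the optical axis (not along the pixel's ray), 0 where there is no reading.
- get_calibration(name): a dict with "K" (3x3 intrinsics, pixels), "dist_coeffs" ([k1, k2, p1, p2, k3] as OpenCV has them; the pictures are not rectified), "extrinsics" (4x4, takes a point from camera to world coordinates); the wrist camera has in their place "hand_eye" (4x4, takes a point from camera to tool coordinates, whose origin is the TCP and whose axes are the tool frame's). Camera axes: x right, y down, z forward; pixel columns grow to the right and rows downward; lengths in m; the calibration is good to about 2 mm. A picture is of the moment at which its call begins: read the wrist's pose just before it. get_calibration takes no time and is no camera call.
- hand_in(): hands the job in, once; it reports no verdict.
The state is a dict: "time": time; "joint_positions": joint angles; "joint_vel": joint speeds; "tau": joint torques, N m; "tool_pos": TCP position; "tool_rot": TCP orientation; "contact_force": force on the tool from outside, world axes, zero at the start; "ft_torque": the same for the moment, N m; "finger_gap": finger opening in m.
Only numpy, scipy, OpenCV 4.12 (cv2) and the standard library are available. Lean on these libraries where they do the work, as an engineer would, in place of code of your own. Each camera call takes 0.05 s, during which the arm holds its last target. There are 200 camera calls.

TASK

Stand the tan spool on the open blue metal ledge of the white UV curing tunnel, in front of the orange flap, then use the wooden push stick to slide it in through the one-way flap until you feel it come up against the sprung contact plate somewhere inside, and hold it against the plate, gently but firmly, for about a second. Never ram the plate. Then draw the stick out so that the flap falls shut behind the spool, lay the stick back down flat on the cutting mat or the table, clear of the tunnel, and leave the bottle, jar and cup where they are.

Things in the scene. Friction and masses are not known exactly. Their poses are not given: they have to be found in the camera images.
- cure_box: White UV curing tunnel, fixed. Origin on the table under the closed flap's middle; x points INTO the tunnel, z up. Blue-painted metal base plate 8 mm thick, 104 mm wide, from x -130 (open ledge) to 154 mm. Tunnel from x 0 to 154: roofed (top of lamp cover z 82 mm), lane 44 mm wide, 50 mm high above the plate, rear end closed; only way in: the orange flap.
- ledge (a point): Free spot on top of the ledge (z 8 mm) at x -68 mm of the tunnel, on the lane's centre line: stand the spool about here. Between here and the flap two grey guides, 10 mm high, narrow from about 80 mm apart (tunnel x -57) to about 48 mm at x 0.
- lane (a point): Point on the lane floor (z 8 mm) inside the tunnel at x 72 mm. A stop is clamped at a depth that differs every time, out of sight and to be found by feel: its sprung contact plate faces the flap at x 72 to 122 mm. The plate starts to give at 5 N, needs 9 N when pushed in 6 mm, then meets a solid stop; more than 20 N does damage.
- flap (a joint): Angle (rad) of the orange flap, 42 mm wide, 36 mm long, hinged at its upper edge (x 3 mm, z 50 mm of the tunnel); 0 = hanging shut, grows as it swings inwards, to 1.45; it opens inwards only. A light spring presses its lower edge with about half a newton. It rests and slides on the stick's shaft while that is under it, and falls shut when the stick is out.
- spool: Tan spool stand with a dark resin disc on top, 0.05 kg: drum 33 mm across and 18 mm high, flange 37 mm, 26 mm high in all. Origin at the centre of its underside, z up. Grip the drum from the sides.
- push_stick: Wooden push stick, 0.07 kg, lying on its underside on the green cutting mat (top 2 mm over the table). Origin at the middle of the underside; x runs along the stick towards its blunt black rubber tip at x 100 mm, z up. The shaft is 20 mm wide and 20 mm high, 200 mm long. The dark upright grip stands on its rear part: 16 mm thick (y), 50 mm long, centred at x -70 mm, from z 20 to 56 mm.
- resin_bottle: Small white bottle with a yellow collar and a pointed white nozzle, 30 mm across, 86 mm high, origin at the centre of its underside. Bystander.
- pigment_jar: Pale blue jar with black lid, 40 mm across, 36 mm high, origin at the centre of its underside. Bystander.
- mix_cup: Pink mixing cup, 41 mm across, 28 mm high, origin at the centre of its underside. Bystander.
Mind the look-alikes: they are no part of the job. Several things have the shape of the push_stick; the one meant has the colours described above.

How it is judged:
By the outcome, as a careful person would: the job done as asked, in the order asked, and still so for the second after the job is handed in, with the robot touching nothing.
It also fails if it takes over 67 s, if anything falls off the work surface, if the arm or the gripper's body presses on something with over 40 N, if the wrist force passes 120 N, or if a joint passes its speed limit or range.

## Working session

There is one attempt and no reset: what is moved stays moved. The work goes in short steps, Python scripts to look and compute and a tool call to move; the robot and the scene stay as the last step left them, time stands still between calls to the robot, and variables do not carry over. Pictures are saved under pics/ and viewed, about 8 in all and at most 12, crops included, and the job is handed in when it is done.

Besides the shell and the picture viewer there is one more tool, called in YAML: its name, and indented under it one key for each argument. drive_tool: Moves the arm, as the interface text tells. Its arguments: {"type":"object","properties":{"rows":{"type":"string"},"grip_force":{"type":"number"}},"required":["rows"]}

```bash
mkdir -p pics; ls; python3 - <<'E'
from plant import *
import cv2,numpy as np
for n in("scene","top"):
    im,d=read_camera(n); cv2.imwrite(f"pics/{n}0.png",im); np.save(f"pics/{n}0.npy",d)
    c=get_calibration(n); print(n,c)
print(get_calibration("wrist"))
print(get_obs())
a=cv2.imread("pics/scene0.png");b=cv2.imread("pics/top0.png")
E
```

```text
pics
scene {'K': array([[508.09137171,   0.        , 264.0082731 ],
       [  0.        , 508.09137171, 206.07367426],
       [  0.        ,   0.        ,   1.        ]]), 'dist_coeffs': array([0.01490322, 0.        , 0.        , 0.        , 0.        ]), 'extrinsics': array([[ 0.48591546, -0.66890074,  0.56254597, -0.18387505],
       [-0.87399517, -0.37505745,  0.30897307, -0.39726297],
       [ 0.00431474, -0.64179725, -0.76686223,  1.10084216],
       [ 0.        ,  0.        ,  0.        ,  1.        ]])}
top {'K': array([[512.9076408 ,   0.        , 278.20989379],
       [  0.        , 512.9076408 , 212.29324586],
       [  0.        ,   0.        ,   1.        ]]), 'dist_coeffs': array([-0.17832481,  0.        ,  0.        ,  0.        ,  0.        ]), 'extrinsics': array([[ 0.02055702, -0.9832733 ,  0.18097243,  0.29183165],
       [-0.99974085, -0.02198707, -0.00589932,  0.03587518],
       [ 0.0097797 , -0.18080426, -0.98347048,  1.59425189],
       [ 0.        ,  0.        ,  0.        ,  1.        ]])}
{'K': array([[372.80419348,   0.        , 278.63432172],
       [  0. 
[... 503 characters left out ...]
0,
         1.00000000e+00]])}
{'time': 0.1, 'joint_positions': array([ 1.32401733e+00,  4.23772472e-01,  1.63065873e+00,  1.45651202e-05,
        1.08863582e+00, -1.90158902e-02]), 'joint_vel': array([-0.00098917, -0.00046408, -0.00307579, -0.00086704,  0.00103292,
       -0.00141709]), 'tau': array([-2.61777177e-04, -5.58424973e+01, -2.82442796e+01, -5.01046031e-05,
        3.00441592e-03, -1.63383811e-05]), 'tool_pos': array([0.14097501, 0.60834637, 0.23060067]), 'tool_rot': array([ 2.45880020e+00,  1.95405809e+00, -1.85195435e-03]), 'contact_force': array([ 1.03321259, -0.23657602, -0.21020937]), 'ft_torque': array([0.01750653, 0.0048257 , 0.00274752]), 'finger_gap': 0.08506830961595134}
```

View pics/top0.png

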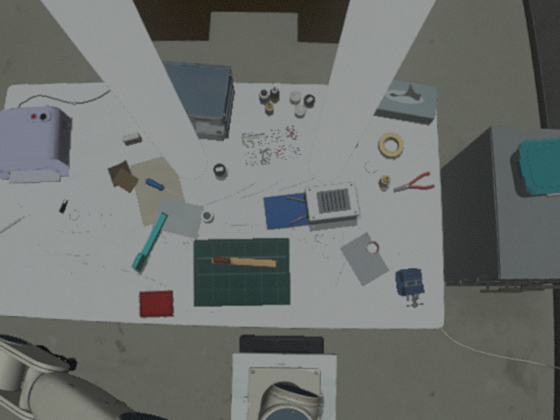

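View pics/scene0.png

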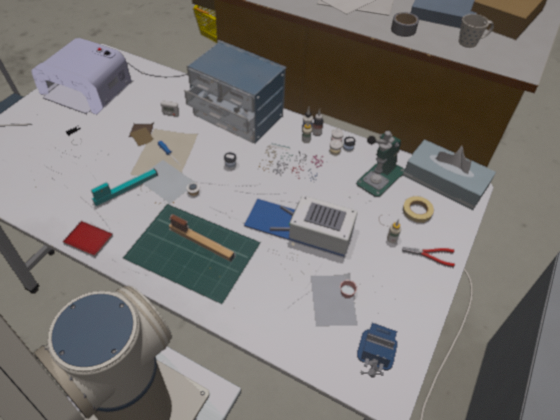

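Candidates for the stick: the wood one at top (244,262) and a teal one at (150,242). For the spool: top (220,170), (207,216) and the far group at (295,100). I'll check them in one close crop.

```bash
python3 - <<'E'
import cv2,numpy as np
a=cv2.imread("pics/scene0.png");b=cv2.imread("pics/top0.png")
f=lambda i,x,y,w,h,s:cv2.resize(i[y:y+h,x:x+w],(w*s,h*s),interpolation=cv2.INTER_CUBIC)
A=f(a,150,100,266,100,3) # 798x300
B=f(a,150,195,133,98,3);C=f(b,185,150,133,98,3)
cv2.imwrite("pics/c1.png",np.vstack([A,np.hstack([B,C])]))
E
```

```text
(no output)
```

View pics/c1.png

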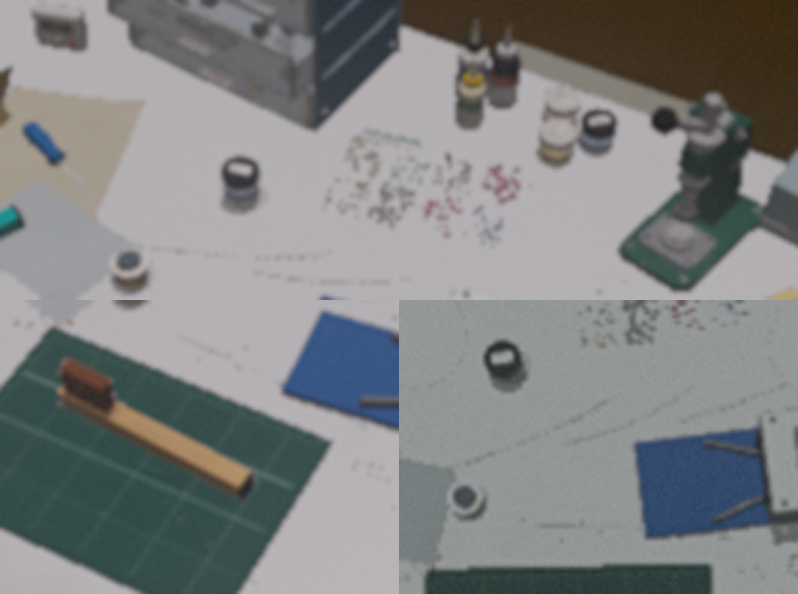

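The crop shows the wooden stick (brown grip, black tip at right), the spool with its dark disc at scene (193,188) / top (207,216), and the black-lidded jar at (231,159). Next I'll measure them.

```bash
cat > h.py <<'E'
from plant import *
import cv2,numpy as np
from scipy.spatial.transform import Rotation as R
def ext(n,o=None):
    c=get_calibration(n)
    if n!="wrist": return c,c["extrinsics"]
    T=np.eye(4);T[:3,:3]=R.from_rotvec(o["tool_rot"]).as_matrix();T[:3,3]=o["tool_pos"]
    return c,T@c["hand_eye"]
def cast(n,px,z,o=None):
    c,E=ext(n,o)
    p=cv2.undistortPoints(np.array(px,float).reshape(-1,1,2),c["K"],c["dist_coeffs"]).reshape(-1,2)
    r=np.c_[p,np.ones(len(p))]@E[:3,:3].T
    return E[:3,3]+r*((z-E[2,3])/r[:,2])[:,None]
def proj(n,P,o=None):
    c,E=ext(n,o);I=np.linalg.inv(E)
    return cv2.projectPoints(np.array(P,float).reshape(-1,3),cv2.Rodrigues(I[:3,:3])[0],I[:3,3],c["K"],c["dist_coeffs"])[0].reshape(-1,2)
def blobs(im,lo,hi,roi=None,amin=30):
    h=cv2.cvtColor(im,cv2.COLOR_BGR2HSV);m=cv2.inRange(h,lo,hi)
    if roi: 
        k=np.zeros_like(m);x,y,X,Y=roi;k[y:Y,x:X]=1;m*=k
    m=cv2.morphologyEx(m,cv2.MORPH_OPEN,np.ones((3,3)))
    return sorted([c for c in cv2.findContours(m,0,1)[0] if cv2.contourArea(c)>amin],key=cv2.contourArea)[::-1]
def tool(o,P):  # world point -> tool axes shift, cm
    return (R.from_rotvec(o["tool_rot"]).inv().apply(np.array(P)-o["tool_pos"])*100).round(2)
E
python3 - <<'E'
from h import *
np.set_printoptions(precision=4,suppress=True)
for n,rb,rs,rp in(("top",(255,185,312,235),(205,250,285,275),(198,206,217,226)),("scene",(240,195,300,245),(165,210,240,262),(182,178,204,198))):
    im=cv2.imread(f"pics/{n}0.png")
    for c in blobs(im,(100,110,40),(130,255,255),rb)[:1]:
        q=cv2.boxPoints(cv2.minAreaRect(c)); print(n,"blue",q.round(1).tolist()); 
        p=cv2.approxPolyDP(c,4,True).reshape(-1,2);print(p.tolist(),cast(n,p,.008)[:,:2])
    for c in blobs(im,(8,90,90),(28,255,255),rs)[:1]:
        q=cv2.boxPoints(cv2.minAreaRect(c));print(n,"stick",q.round(1).tolist(),cast(n,q,.022)[:,:2])
    g=cv2.cvtColor(im,cv2.COLOR_BGR2GRAY);x,y,X,Y=rp
    m=np.zeros_like(g);m[y:Y,x:X]=(g[y:Y,x:X]<100);M=cv2.moments(m,True);u=(M["m10"]/M["m00"],M["m01"]/M["m00"])
    print(n,"disc",u,M["m00"],cast(n,[u],.026))
o=get_obs();print(R.from_rotvec(o["tool_rot"]).as_matrix())
E
```

```text
top blue [[263.8999938964844, 198.0], [303.79998779296875, 193.0], [307.6000061035156, 223.60000610351562], [267.70001220703125, 228.5]]
[[305, 204], [285, 196], [265, 198], [268, 228], [288, 226], [306, 213]] [[ 0.6122 -0.0577]
 [ 0.6366  0.006 ]
 [ 0.6287  0.0691]
 [ 0.5331  0.0573]
 [ 0.5408 -0.0052]
 [ 0.5834 -0.0611]]
top stick [[230.8000030517578, 263.5], [231.10000610351562, 258.20001220703125], [275.20001220703125, 260.79998779296875], [274.8999938964844, 266.1000061035156]] [[0.4183 0.1686]
 [0.4346 0.1682]
 [0.4297 0.0326]
 [0.4135 0.0332]]
top disc (207.51923076923077, 216.55769230769232) 52.0 [[0.562 0.246 0.026]]
scene blue [[244.39999389648438, 225.0], [252.8000030517578, 197.5], [293.0, 209.8000030517578], [284.5, 237.3000030517578]]
[[245, 223], [269, 231], [270, 226], [288, 226], [290, 215], [257, 200]] [[ 0.5398  0.059 ]
 [ 0.5478 -0.0112]
 [ 0.5641 -0.0054]
 [ 0.588  -0.0481]
 [ 0.6248 -0.0353]
 [ 0.6277  0.0713]]
scene stick [[184.5, 234.6999969482422], [187.8000030517578, 228.60000610351562], [232.5, 252.1999969482422], [229.1999969482422, 258.3999938964844]] [[0.4186 0.1726]
 [0.4397 0.1768]
 [0.4325 0.0329]
 [0.4122 0.0303]]
scene disc (192.98214285714286, 190.76785714285714) 56.0 [[0.5557 0.2383 0.026 ]]
[[ 0.2258  0.9742 -0.0004]
 [ 0.9742 -0.2258 -0.0014]
 [-0.0015 -0.     -1.    ]]
```

Spool is near (0.558, 0.242); the tunnel's x axis points at about -83° in yaw. Moving over the spool with the jaws turned across the tunnel.

drive_tool:
  rows: "-2 4 0.4 0 -1;-4.4 8.4 0.8 0 -1;-6.6 12.6 1.2 0 -1;-9 17 1.6 0 -1;-11 21 2 0 -1"

```text
time: 0.6
tool_pos: [0.3218, 0.4519, 0.2104]
tool_rot: [2.458, 1.954, -0.003]
contact_force: [0.8, 1.3, -0.5]
finger_gap: 0.0853
```

drive_tool:
  rows: "-2.2 4.2 0.4 0 -1;-4.4 8.4 0.8 0 -1;-6.6 12.6 1.2 0 -1;-9 17 1.6 0 -1;-11 21 2 0 -1"

```text
time: 1.1
tool_pos: [0.5027, 0.2953, 0.1902]
tool_rot: [2.459, 1.953, -0.004]
contact_force: [0.2, 0.4, 0.2]
finger_gap: 0.0856
```

drive_tool:
  rows: "-2 3.5 0.5 8.5 -1;-4.2 6.9 1 17 -1;-4.2 6.9 1 25 -1;-4.2 6.9 1 34 -1;-4.2 6.9 1 42 -1"

```text
time: 1.6
tool_pos: [0.5604, 0.2381, 0.1796]
tool_rot: [2.998, 0.931, -0.005]
contact_force: [-0.1, 0.1, 0.3]
finger_gap: 0.0851
```

drive_tool:
  rows: "0 0 0 8.5 -1;0 0 0 17 -1;0 0 0 25 -1;0 0 0 28 -1;0 0 0 28 -1"

```text
time: 2.1
tool_pos: [0.5601, 0.2379, 0.1792]
tool_rot: [3.134, 0.178, -0.005]
contact_force: [1.1, -1.0, 0.0]
finger_gap: 0.0853
```

```bash
python3 - <<'E'
from h import *
o=get_obs();im,d=read_camera("wrist");cv2.imwrite("pics/w1.png",im);np.savez("pics/w1.npz",**o)
print(o["tool_pos"],R.from_rotvec(o["tool_rot"]).as_matrix().round(3),proj("wrist",[[.558,.242,.026]],o))
E
```

```text
[0.5601358  0.23794981 0.1791934 ] [[ 0.994  0.113 -0.003]
 [ 0.113 -0.994 -0.003]
 [-0.003  0.003 -1.   ]] [[275.85632341 173.93502618]]
```

View pics/w1.png

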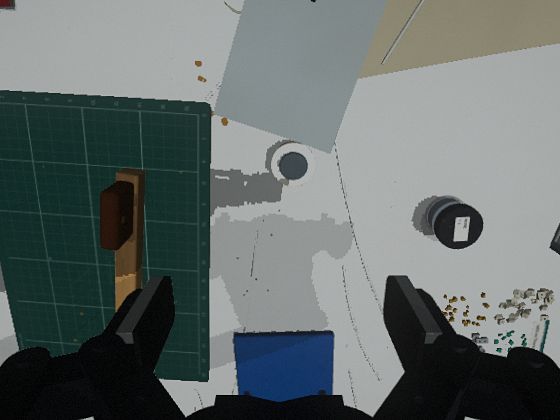

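The wrist view shows the spool at (292,164), the stick's grip at (117,215), the jar at (455,222) and the ledge at (285,365). Refining from it.

```bash
python3 - <<'E'
from h import *
np.set_printoptions(precision=4,suppress=True)
o=dict(np.load("pics/w1.npz"));im=cv2.imread("pics/w1.png")
h=cv2.cvtColor(im,cv2.COLOR_BGR2HSV);print("ring hsv",h[164,310],h[150,280],h[164,340])
g=cv2.cvtColor(im,cv2.COLOR_BGR2GRAY);m=np.zeros_like(g);m[140:190,268:318]=(g[140:190,268:318]<120)
c=max(cv2.findContours(m,0,1)[0],key=cv2.contourArea);(u,r)=cv2.minEnclosingCircle(c);print("disc",u,r)
P=cast("wrist",[u],.026,o)[0];print("spool",P,tool(o,P))
for nm,lo,hi,roi,z in(("blue",(100,110,40),(130,255,255),(225,325,340,400),.008),("wood",(8,70,110),(25,255,255),(90,160,160,310),.022),("grip",(0,80,30),(12,255,120),(90,170,150,260),.058)):
    c=blobs(im,lo,hi,roi)[0];q=cv2.boxPoints(cv2.minAreaRect(c));p=cv2.approxPolyDP(c,3,True).reshape(-1,2)
    print(nm,p.tolist());print(cast("wrist",p,z,o)[:,:2])
E
```

```text
ring hsv [ 90   3 179] [ 75   6 179] [ 75   3 180]
disc (284.0, 165.5) 28.42983627319336
spool [0.5638 0.2498 0.026 ] [ 0.55 -1.18 15.31]
blue [[333, 335], [324, 332], [234, 336], [239, 394], [248, 391], [266, 399], [292, 399], [319, 394], [322, 389], [331, 394]]
[[ 0.6352  0.0744]
 [ 0.6254  0.0771]
 [ 0.5343  0.0617]
 [ 0.5452 -0.0164]
 [ 0.5547 -0.0109]
 [ 0.5755 -0.0203]
 [ 0.6042 -0.017 ]
 [ 0.633  -0.0064]
 [ 0.6351  0.0011]
 [ 0.6462 -0.005 ]]
wood [[134, 274], [115, 277], [116, 307], [134, 289]]
[[0.4383 0.1317]
 [0.4204 0.1264]
 [0.42   0.0931]
 [0.4379 0.1155]]
grip [[101, 193], [100, 219], [109, 224], [101, 226], [101, 244], [106, 248], [111, 247], [108, 243], [112, 237], [116, 240], [113, 231], [117, 227], [109, 226], [115, 225], [110, 222], [117, 204], [107, 204]]
[[0.4282 0.2213]
 [0.4264 0.1999]
 [0.4333 0.1965]
 [0.4269 0.1941]
 [0.4262 0.1785]
 [0.43   0.1754]
 [0.4341 0.1768]
 [0.4318 0.18  ]
 [0.4352 0.1856]
 [0.4383 0.1834]
 [0.4362 0.1909]
 [0.4395 0.1947]
 [0.4332 0.1948]
 [0.438  0.1962]
 [0.4342 0.1983]
 [0.4401 0.2138]
 [0.4324 0.2129]]
```

The ring reads neutral white where I expected tan, so I'll check closer before reaching.

```bash
python3 - <<'E'
import cv2,numpy as np
a=cv2.imread("pics/scene0.png");w=cv2.imread("pics/w1.png")
def f(i,x,y,w_,h_):
    c=cv2.resize(i[y:y+h_,x:x+w_],(390,290),interpolation=cv2.INTER_CUBIC)
    h=cv2.cvtColor(c,cv2.COLOR_BGR2HSV).astype(float);h[...,1]=np.clip(h[...,1]*1.8,0,255);h[...,2]=np.clip(h[...,2]*1.2,0,255);return cv2.cvtColor(h.astype(np.uint8),cv2.COLOR_HSV2BGR)
cv2.imwrite("pics/c2.png",np.vstack([np.hstack([f(w,260,130,68,50),f(a,175,172,40,30)]),np.hstack([f(a,320,120,54,40),f(a,320,185,108,80)])]))
h=cv2.cvtColor(w,cv2.COLOR_BGR2HSV)
for x in range(266,322,4):print(x,h[164,x],h[180,x])
E
```

```text
266 [ 90   8 100] [ 83  10 105]
270 [ 75   5 104] [ 90   3 101]
274 [ 90   4 181] [ 75   5 105]
278 [ 21  24 108] [ 90   3 151]
282 [99 62 78] [ 33  24 116]
286 [100  59  78] [ 27  20 116]
290 [101  46  78] [ 45   3 164]
294 [99 48 74] [ 40   5 158]
298 [99 56 77] [ 90   3 184]
302 [101  55  79] [ 66   7 180]
306 [101  52  69] [ 90   6 180]
310 [ 90   3 179] [ 90   4 175]
314 [ 90   6 179] [ 70   4 174]
318 [ 90   4 173] [ 77  10 178]
```

View pics/c2.png

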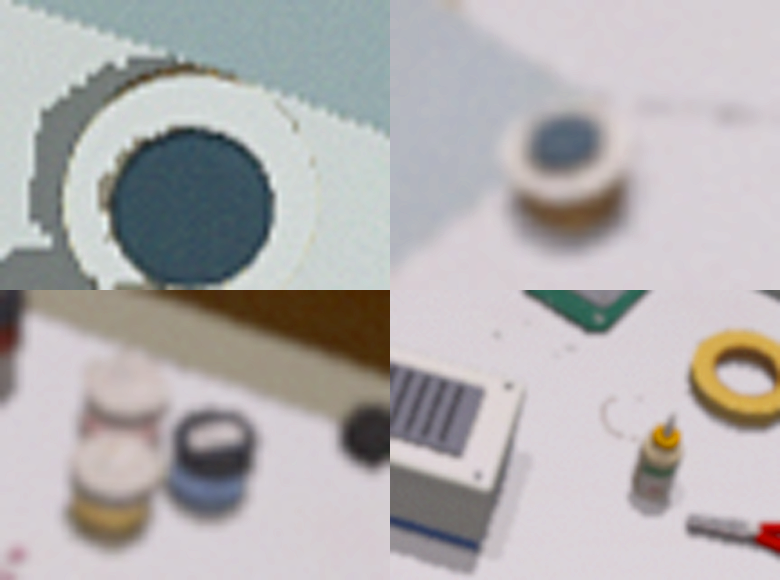

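Confirmed: white flange, tan drum, dark disc. That is the spool, centre about (293,165.5) in the wrist view. Going closer for a second look.

drive_tool:
  rows: "0.4 -0.4 3 0 -1;0.9 -0.8 6 0 -1;1.2 -1.1 8 0 -1;1.2 -1.1 8 0 -1;1.2 -1.1 8 0 -1"

```text
time: 2.65
tool_pos: [0.5705, 0.25, 0.0992]
tool_rot: [3.133, 0.182, -0.006]
contact_force: [-0.5, 0.2, 0.4]
finger_gap: 0.0854
```

```bash
python3 - <<'E'
from h import *
np.set_printoptions(precision=4,suppress=True)
o=get_obs();im,d=read_camera("wrist");cv2.imwrite("pics/w2.png",im);np.savez("pics/w2.npz",**o)
h=cv2.cvtColor(im,cv2.COLOR_BGR2HSV);m=cv2.inRange(h,(90,35,40),(110,120,110));m[260:]=0
cs=sorted(cv2.findContours(m,0,1)[0],key=cv2.contourArea)[-3:]
for c in cs:
    u,r=cv2.minEnclosingCircle(c);print(cv2.contourArea(c),u,r,cast("wrist",[u],.026,o)[0],tool(o,cast("wrist",[u],.026,o)[0]))
print(o["tool_pos"])
E
```

```text
0.0 (2.0, 118.0) 9.999999747378752e-05 [0.4034 0.291  0.026 ] [-16.09  -6.03   7.36]
225.0 (476.0, 259.0) 20.000099182128906 [0.7036 0.2333 0.026 ] [13.06  3.18  7.27]
805.5 (278.6806640625, 212.4658660888672) 17.574819564819336 [0.5711 0.251  0.026 ] [ 0.1  -0.11  7.32]
[0.5705 0.25   0.0992]
```

View pics/w2.png

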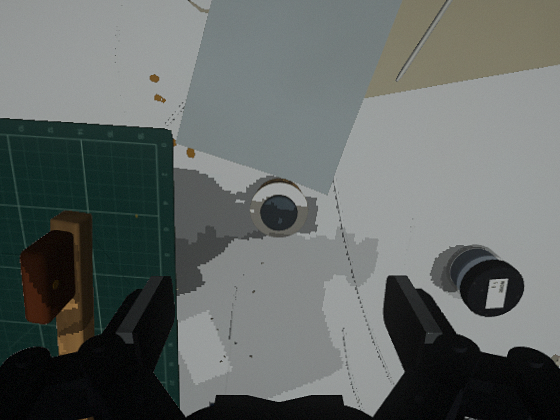

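Disc at (279,212): only a 1 mm correction is left. Descending and gripping.

drive_tool:
  rows: "0.1 -0.1 4 0 -1;0.1 -0.1 7.5 0 -1;0.1 -0.1 9 0 -1;0.1 -0.1 9.7 0 -1;0.1 -0.1 9.7 0 0"
  grip_force: 30

```text
time: 3.2
tool_pos: [0.572, 0.2511, 0.0034]
tool_rot: [3.134, 0.182, -0.003]
contact_force: [-0.4, 0.7, -1.0]
finger_gap: 0.0735
```

drive_tool:
  rows: "0 0 0 0 0.4;0 0 0 0 1;0 0 0 0 1;0 0 0 0 1;0 0 0 0 1"

```text
time: 3.7
tool_pos: [0.5729, 0.2514, 0.005]
tool_rot: [3.135, 0.182, 0.0]
contact_force: [-1.4, -0.3, 5.4]
finger_gap: 0.0318
```

drive_tool:
  rows: "0 0 0 0 1;0 0 -1 0 1;0 0 -3 0 1;0 0 -5 0 1;0 0 -5 0 1"

```text
time: 4.2
tool_pos: [0.5749, 0.2524, 0.0583]
tool_rot: [-3.136, -0.182, -0.008]
contact_force: [-0.3, 0.5, -0.6]
finger_gap: 0.0318
```

```bash
python3 - <<'E'
from h import *
np.set_printoptions(precision=4,suppress=True)
o=get_obs();print(o["finger_gap"],o["tool_pos"],R.from_rotvec(o["tool_rot"]).as_matrix())
im,d=read_camera("wrist");cv2.imwrite("pics/w3.png",im);np.savez("pics/w3.npz",**o)
E
```

```text
0.03182131831763925 [0.5749 0.2524 0.0583] [[ 0.9933  0.1156  0.0052]
 [ 0.1156 -0.9933  0.0003]
 [ 0.0052  0.0003 -1.    ]]
```

View pics/w3.png

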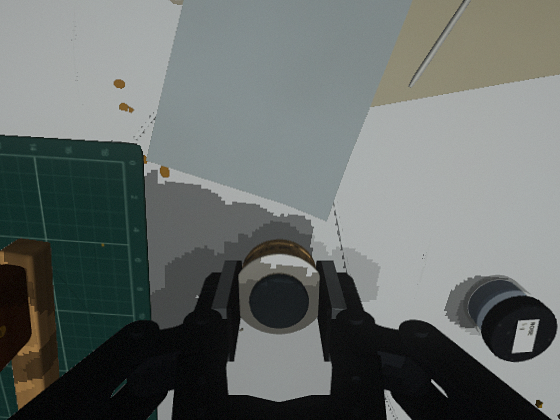

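The spool is held by the drum (gap 31.8 mm). Carrying it to hover at the front of the ledge and looking there.

drive_tool:
  rows: "0 2 -3 0 1;-0.5 6 -4 0 1;-1 11 -4 0 1;-1.3 16 -4 0 1;-1.3 20 -4 0 1"

```text
time: 4.75
tool_pos: [0.583, 0.0496, 0.0962]
tool_rot: [3.135, 0.182, 0.003]
contact_force: [0.6, 0.3, -0.5]
finger_gap: 0.0318
```

drive_tool:
  rows: "0 0 0 0 1;0 0 0 0 1"

```text
time: 4.95
tool_pos: [0.5824, 0.0485, 0.0954]
tool_rot: [3.136, 0.178, 0.0]
contact_force: [0.5, 0.1, -0.7]
finger_gap: 0.0316
```

```bash
python3 - <<'E'
from h import *
np.set_printoptions(precision=4,suppress=True)
o=get_obs();print(o["finger_gap"],o["tool_pos"])
im,d=read_camera("wrist");cv2.imwrite("pics/w4.png",im);np.savez("pics/w4.npz",**o)
c=blobs(im,(100,110,40),(130,255,255))[0];p=cv2.approxPolyDP(c,4,True).reshape(-1,2);print(p.tolist());print(cast("wrist",p,.008,o)[:,:2])
E
```

```text
0.031597700050903635 [0.5824 0.0485 0.0954]
[[364, 177], [206, 180], [214, 272], [221, 271], [225, 260], [243, 261], [263, 241], [286, 238], [303, 246], [314, 261], [332, 260], [336, 271], [346, 272], [359, 290]]
[[ 0.6355  0.0745]
 [ 0.535   0.0613]
 [ 0.5438 -0.0051]
 [ 0.5486 -0.0037]
 [ 0.5508  0.0053]
 [ 0.5633  0.0059]
 [ 0.5756  0.0226]
 [ 0.5909  0.0265]
 [ 0.6031  0.0219]
 [ 0.6122  0.0113]
 [ 0.6245  0.0134]
 [ 0.6287  0.0052]
 [ 0.6358  0.0052]
 [ 0.6477 -0.0083]]
```

View pics/w4.png

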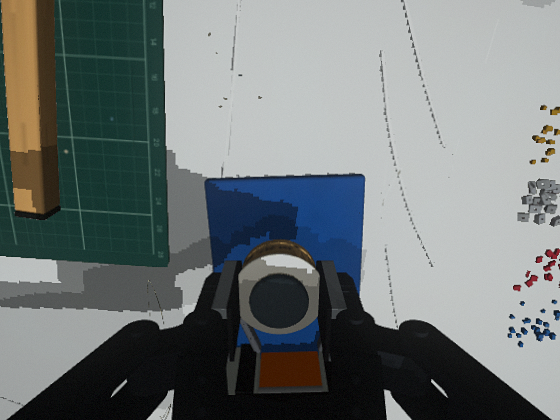

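The ledge is clear in view: front corners (206,180) and (364,177), flap around (291,370), stick tip at (37,215). Computing the place shift.

```bash
cat >> h.py <<'E'
YAW=np.deg2rad(-82.5);TX=np.array([np.cos(YAW),np.sin(YAW),0]);TY=np.array([-TX[1],TX[0],0]);O=np.array([.6022,-.0610,0])
def tun(P): d=np.array(P)-O; return (np.array([d@TX,d@TY,d[2]])*1000).round(1)
E
python3 - <<'E'
from h import *
o=dict(np.load("pics/w4.npz"));im=cv2.imread("pics/w4.png")
c=blobs(im,(3,150,60),(14,255,255),(230,330,350,400))[0];p=cv2.approxPolyDP(c,3,True).reshape(-1,2);print("flap",p.tolist())
for z in(.014,):print([tun(P) for P in cast("wrist",p,z,o)])
h=cv2.cvtColor(im,cv2.COLOR_BGR2HSV);m=cv2.inRange(h,(85,20,20),(115,140,110));m[:265]=0;m[335:]=0;m[:,:245]=0;m[:,315:]=0
u,r=cv2.minEnclosingCircle(max(cv2.findContours(m,0,1)[0],key=cv2.contourArea));S=cast("wrist",[u],o["tool_pos"][2]+.021,o)[0]
print("disc",u,r,"rel TCP cm",tool(o,S),"tun",tun(S),"tcp",tun(o["tool_pos"]))
off=S-o["tool_pos"];off[2]=0
T=O+TX*(-.072);T[2]=.014
x=R.from_rotvec(o["tool_rot"]).as_matrix()[:,0];print("shift",tool(o,T-off),tool(o,T),"turn",np.rad2deg(np.arctan2(x[1],x[0]))-7.5)
# stick tip
q=cast("wrist",[[13,214],[60,219],[15,215]],.022,o);print(q)
E
```

```text
flap [[316, 352], [262, 353], [260, 386], [320, 384]]
[array([ 2.9, 21.3, 14. ]), array([  3., -19.,  14.]), array([ 35.2, -21.7,  14. ]), array([34.2, 25. , 14. ])]
disc (278.862060546875, 301.0) 29.292070388793945 rel TCP cm [ 0.1  -0.05 -2.1 ] tun [-111.6   -4.4  116.4] tcp [-111.1   -5.4   95.4]
shift [0.51 3.95 8.14] [0.61 3.9  8.14] turn -1.016982690156965
[[0.4154168  0.02969138 0.022     ]
 [0.44597408 0.02974769 0.022     ]
 [0.41666004 0.02914731 0.022     ]]
```

drive_tool:
  rows: "0.3 2 2 -0.5 1;0.5 4 4 -1 1;0.5 4 6 -1 1;0.5 4 7.2 -1 1;0.5 4 7.9 -1 1"

```text
time: 5.5
tool_pos: [0.5912, 0.0117, 0.0152]
tool_rot: [3.134, 0.21, -0.002]
contact_force: [-0.5, -0.4, 0.0]
finger_gap: 0.0318
```

```bash
python3 - <<'E'
from h import *
o=get_obs();print(tun(o["tool_pos"]),o["contact_force"],o["tool_rot"])
E
```

```text
[-73.5  -1.4  15.2] [-0.50062147 -0.37239197  0.0113857 ] [ 3.13421546e+00  2.10024068e-01 -2.49204226e-03]
```

drive_tool:
  rows: "0.1 0.1 0.15 0 1;0.1 0.1 0.2 0 1;0.1 0.1 0.2 0 0.1;0.1 0.1 0.2 0 -0.2;0.1 0.1 0.2 0 -0.2"

```text
time: 6.0
tool_pos: [0.5928, 0.0109, 0.0138]
tool_rot: [3.134, 0.21, -0.001]
contact_force: [-0.1, 0.6, 0.5]
finger_gap: 0.0512
```

drive_tool:
  rows: "0 0 0 0 -0.2;0 0 -1 0 -0.2;0 0 -3 0 -0.2;0 0 -6 0 -0.4;0 0 -9 0 -1"

```text
time: 6.5
tool_pos: [0.5926, 0.0109, 0.1051]
tool_rot: [3.134, 0.21, -0.002]
contact_force: [0.3, -0.0, -0.7]
finger_gap: 0.0726
```

```bash
python3 - <<'E'
from h import *
o=get_obs();im,d=read_camera("wrist");cv2.imwrite("pics/w5.png",im);np.savez("pics/w5.npz",**o)
h=cv2.cvtColor(im,cv2.COLOR_BGR2HSV);m=cv2.inRange(h,(85,20,20),(115,140,110));u0=proj("wrist",[O-TX*.072+[0,0,.034]],o)[0];print(u0)
x,y=u0.astype(int);k=np.zeros_like(m);k[y-45:y+45,x-45:x+45]=1;m*=k
u,r=cv2.minEnclosingCircle(max(cv2.findContours(m,0,1)[0],key=cv2.contourArea));print(u,r,tun(cast("wrist",[u],.034,o)[0]))
# shift to stick grip centre
print(o["tool_pos"],tool(o,[.430,.197,.14]))
E
```

```text
[277.45779078 216.1092517 ]
(279.0, 214.5) 18.33721923828125 [-73.1   0.9  34. ]
[0.59256575 0.01088304 0.10512375] [-13.63 -20.61  -3.48]
```

View pics/w5.png

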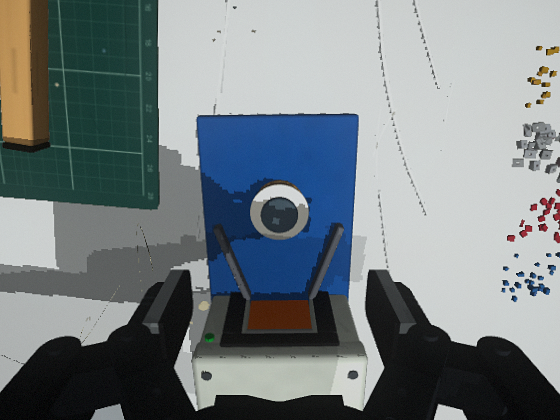

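The spool stands upright at tunnel (-73, +1) mm, with its disc at pixel (279,214), ahead of the guides. Now to the stick's grip.

drive_tool:
  rows: "-1.5 -2.5 -4 0 -1;-4.2 -6.5 -5 0 -1;-7 -10.8 -5 0 -1;-10 -15.5 -5 0 -1;-13 -20 -5 0 -1"

```text
time: 7.05
tool_pos: [0.4474, 0.1831, 0.1601]
tool_rot: [3.134, 0.209, 0.013]
contact_force: [0.5, 0.6, 0.4]
finger_gap: 0.0855
```

drive_tool:
  rows: "-0.5 -0.5 0 5 -1;-0.5 -0.5 0 7.5 -1;-0.5 -0.5 0 7.5 -1"

```text
time: 7.35
tool_pos: [0.4416, 0.1879, 0.1608]
tool_rot: [-3.141, -0.005, -0.014]
contact_force: [0.7, 0.3, 0.0]
finger_gap: 0.0853
```

```bash
python3 - <<'E'
from h import *
np.set_printoptions(precision=4,suppress=True)
o=get_obs();im,d=read_camera("wrist");cv2.imwrite("pics/w6.png",im);np.savez("pics/w6.npz",**o)
h=cv2.cvtColor(im,cv2.COLOR_BGR2HSV)
c=blobs(im,(8,90,60),(25,255,255))[:2]
for k in c:print("wood",cv2.contourArea(k),cv2.approxPolyDP(k,4,True).reshape(-1,2).tolist())
for k in blobs(im,(0,60,15),(12,255,110))[:2]:print("brown",cv2.contourArea(k),cv2.approxPolyDP(k,4,True).reshape(-1,2).tolist())
print(o["tool_pos"],o["tool_rot"])
E
```

```text
wood 2769.0 [[274, 215], [251, 217], [250, 346], [269, 345]]
wood 1246.0 [[255, 151], [252, 199], [255, 215], [266, 216], [265, 206], [275, 201], [276, 165], [272, 152]]
brown 1389.5 [[269, 144], [252, 156], [255, 217], [272, 213], [267, 209], [272, 208], [274, 170]]
[0.4416 0.1879 0.1608] [-3.1409 -0.0046 -0.0145]
```

View pics/w6.png

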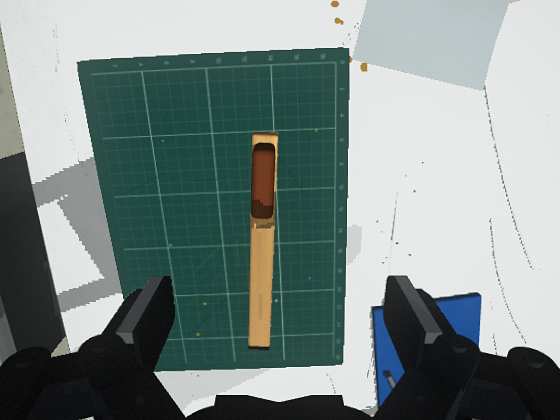

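```bash
python3 - <<'E'
from h import *
np.set_printoptions(precision=4,suppress=True)
o=dict(np.load("pics/w6.npz"))
q=cast("wrist",[[265.5,133],[262.5,216],[259.5,348]],.022,o);print("shaft rear,mid,tip",q)
d=q[2]-q[0];print(np.linalg.norm(d),"yaw",np.rad2deg(np.arctan2(d[1],d[0])))
u=d/np.linalg.norm(d);g=(q[2]+q[0])/2-.07*u;print("grip from shaft",g)
g2=cast("wrist",[[263,144],[263,181],[263,220]],.058,o);print("grip top",g2)
x=R.from_rotvec(o["tool_rot"]).as_matrix()[:,0];print("tool x ang",np.rad2deg(np.arctan2(x[1],x[0])))
for a in(g,g2.mean(0)):a[2]=.03;print(tool(o,a))
E
```

```text
shaft rear,mid,tip [[0.4342 0.2285 0.022 ]
 [0.4311 0.1615 0.022 ]
 [0.4265 0.0296 0.022 ]]
0.19898774320029386 yaw -92.21861227997816
grip from shaft [0.433 0.199 0.022]
grip top [[0.4333 0.2266 0.058 ]
 [0.433  0.2011 0.058 ]
 [0.4327 0.1724 0.058 ]]
tool x ang 0.16605919132549285
[-0.97 -1.1  13.07]
[-0.97 -1.2  13.07]
```

drive_tool:
  rows: "-0.5 -0.5 4 2.4 -1;-1 -1.1 8 2.4 -1;-1 -1.1 11.5 2.4 -1;-1 -1.1 13 2.4 -1;-1 -1.1 13.4 2.4 -1"
  grip_force: 80

```text
time: 7.9
tool_pos: [0.4323, 0.1978, 0.0249]
tool_rot: [3.14, -0.06, 0.009]
contact_force: [-0.8, -0.1, 0.4]
finger_gap: 0.0856
```

drive_tool:
  rows: "0 0 0 0 0;0 0 0 0 0.5;0 0 0 0 1;0 0 0 0 1;0 0 0 0 1"

```text
time: 8.4
tool_pos: [0.4329, 0.1981, 0.0258]
tool_rot: [-3.141, 0.06, -0.012]
contact_force: [0.1, -0.2, 6.0]
finger_gap: 0.0149
```

drive_tool:
  rows: "0 0 0 0 1;0 0 0 0 1;0 0 0 0 1;0 0 -1 0 1;0 0 -2 0 1"

```text
time: 8.9
tool_pos: [0.4324, 0.1979, 0.0463]
tool_rot: [3.141, -0.06, 0.01]
contact_force: [1.1, 0.8, -0.7]
finger_gap: 0.0148
```

```bash
python3 - <<'E'
from h import *
np.set_printoptions(precision=4,suppress=True)
o=get_obs();print(o["finger_gap"],o["tool_pos"],o["contact_force"])
x=R.from_rotvec(o["tool_rot"]).as_matrix();print(x,"ang",np.rad2deg(np.arctan2(x[1,0],x[0,0])))
P=O-TX*.29;P[2]=.1;print(P,tool(o,P))
E
```

```text
0.01480601955945283 [0.4324 0.1979 0.0463] [ 1.0649  0.7506 -0.6659]
[[ 0.9992 -0.0384  0.0067]
 [-0.0384 -0.9993 -0.0004]
 [ 0.0067  0.0001 -1.    ]] ang -2.200795814365428
[0.5643 0.2265 0.1   ] [13.11 -3.36 -5.29]
```

drive_tool:
  rows: "2 -0.5 -3 0 1;5.5 -1.5 -3.5 -2 1;9 -2.5 -3.5 -5 1;12 -3.4 -3.5 -8 1;13.1 -3.8 -3.5 -9.7 1"

```text
time: 9.4
tool_pos: [0.5682, 0.2319, 0.0839]
tool_rot: [-3.134, -0.208, -0.017]
contact_force: [-0.3, 0.1, 0.6]
finger_gap: 0.015
```

drive_tool:
  rows: "0 0 0 0 1;0 0 0 0 1"

```text
time: 9.6
tool_pos: [0.568, 0.2318, 0.0845]
tool_rot: [-3.134, -0.206, -0.018]
contact_force: [-0.6, -0.1, -1.2]
finger_gap: 0.0146
```

```bash
python3 - <<'E'
from h import *
np.set_printoptions(precision=4,suppress=True)
o=get_obs();im,d=read_camera("wrist");cv2.imwrite("pics/w7.png",im);np.savez("pics/w7.npz",**o)
x=R.from_rotvec(o["tool_rot"]).as_matrix();print(o["tool_pos"],tun(o["tool_pos"]),"ang",np.rad2deg(np.arctan2(x[1,0],x[0,0])),x[2])
P=O-TX*.294;P[2]=.034;print(tool(o,P))
E
```

```text
[0.568  0.2318 0.0845] [-294.8    4.3   84.5] ang 7.535613937396174 [ 0.0112  0.0002 -0.9999]
[-0.49  0.07  5.04]
```

View pics/w7.png

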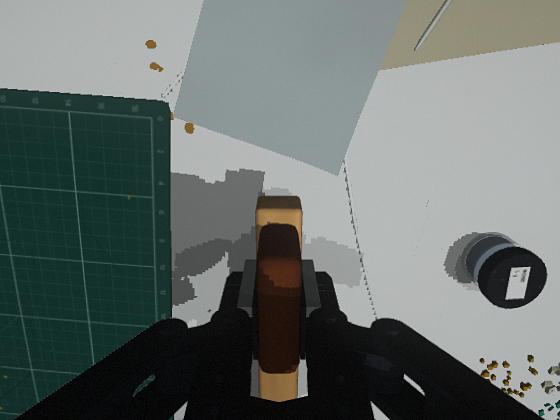

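The stick is held squarely (grip at (278,270)). Lowering it onto the lane line behind the spool.

drive_tool:
  rows: "-0.3 0 1.5 0 1;-0.45 0 3 0 1;-0.45 0 4.5 0 1;-0.45 0 5 0 1;-0.45 0 5 0 1"

```text
time: 10.15
tool_pos: [0.5623, 0.2307, 0.0325]
tool_rot: [3.134, 0.207, 0.012]
contact_force: [0.5, 0.7, -0.7]
finger_gap: 0.015
```

```bash
python3 - <<'E'
from h import *
np.set_printoptions(precision=4,suppress=True)
o=get_obs();print(tun(o["tool_pos"]),o["contact_force"])
for n,z in(("top",.031),("scene",.031)):
    im,d=read_camera(n);cv2.imwrite(f"pics/{n}1.png",im)
    L=O-TX*.26;u=proj(n,[O-TX*.23+[0,0,.03],O-TX*.135+[0,0,.03]],None).astype(int);a,b=u.min(0)-12,u.max(0)+12
    k=blobs(im,(8,90,90),(28,255,255),(a[0],a[1],b[0],b[1]))[0].reshape(-1,2)
    P=np.array([tun(p) for p in cast(n,k,z)]);i=P[:,0];
    for lo,hi in((-240,-200),(-200,-165),(-165,-130)):
        s=P[(i>lo)&(i<hi)];print(n,lo,s[:,1].min() if len(s) else None,s[:,1].max() if len(s) else None)
    print("front x",i.max())
E
```

```text
[-294.4   -1.5   32.5] [ 0.5077  0.693  -0.7039]Traceback (most recent call last):
  File "<stdin>", line 7, in <module>
IndexError: list index out of range
```

Top-view check was blocked by the arm; tool pose says tip ≈ tunnel x −125. Nudging up 1 mm, centring, and starting to push.

drive_tool:
  rows: "0.15 0.5 -0.1 0 1;0.15 1.2 -0.1 0 1;0.15 2 -0.1 0 1;0.15 2.6 -0.1 0 1;0.15 3 -0.1 0 1"

```text
time: 10.7
tool_pos: [0.5686, 0.2004, 0.0346]
tool_rot: [3.135, 0.205, 0.014]
contact_force: [0.2, -0.6, -0.5]
finger_gap: 0.015
```

drive_tool:
  rows: "0 0.5 0 0 1;0 1 0 0 1;0 1.6 0 0 1;0 2.3 0 0 1;0 3 0 0 1"

```text
time: 11.2
tool_pos: [0.5726, 0.1702, 0.0346]
tool_rot: [3.135, 0.206, 0.014]
contact_force: [0.1, 0.3, -0.3]
finger_gap: 0.015
```

```bash
python3 - <<'E'
from h import *
o=get_obs();x=R.from_rotvec(o["tool_rot"]).as_matrix();print(tun(o["tool_pos"]),"ang",np.rad2deg(np.arctan2(x[1,0],x[0,0])),"F",o["contact_force"]@TX,o["contact_force"])
im,d=read_camera("scene");cv2.imwrite("pics/s2.png",im)
c=im[150:290,150:390];cv2.imwrite("pics/s2c.png",cv2.resize(c,None,fx=3.3,fy=3.3,interpolation=cv2.INTER_CUBIC))
E
```

```text
[-233.     0.8   34.6] ang 7.501727216284086 F -0.3178973973780743 [ 0.09130659  0.33266126 -0.30073379]
```

View pics/s2c.png

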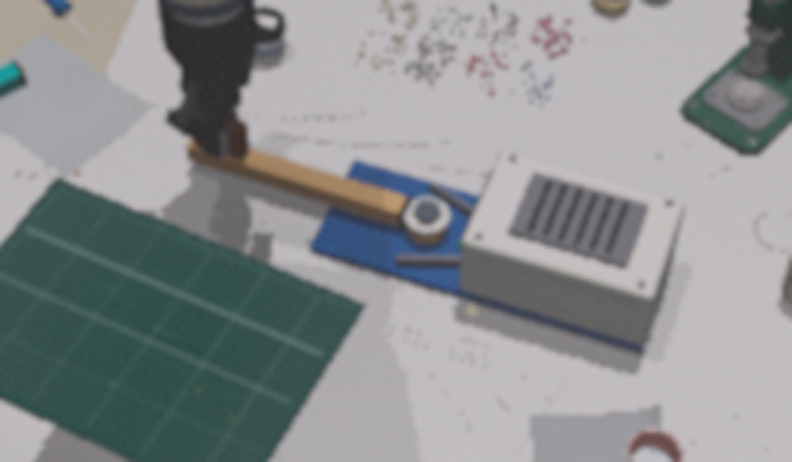

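The stick is touching the spool and it's sliding between the guides, upright. Continuing.

drive_tool:
  rows: "0 0.6 0 0 1;0 1.2 0 0 1;0 1.8 0 0 1;0 2.4 0 0 1;0 3 0 0 1"

```text
time: 11.75
tool_pos: [0.5766, 0.139, 0.0346]
tool_rot: [3.134, 0.205, 0.014]
contact_force: [-0.1, 1.4, 0.1]
finger_gap: 0.0148
```

drive_tool:
  rows: "0 0.6 0 0 1;0 1.2 0 0 1;0 1.8 0 0 1;0 2.4 0 0 1;0 3 0 0 1"

```text
time: 12.25
tool_pos: [0.5805, 0.1088, 0.0346]
tool_rot: [3.134, 0.205, 0.014]
contact_force: [-0.1, 0.9, -1.0]
finger_gap: 0.0151
```

```bash
cat > st.py <<'E'
from h import *
o=get_obs();x=R.from_rotvec(o["tool_rot"]).as_matrix();print(tun(o["tool_pos"]),"ang",np.rad2deg(np.arctan2(x[1,0],x[0,0])).round(2),"F",[(o["contact_force"]@v).round(2) for v in(TX,TY)],o["contact_force"][2].round(2),o["time"])
E
python3 st.py
```

```text
[-171.2    0.7   34.6] ang 7.48 F [np.float64(-0.96), np.float64(0.01)] -0.99 12.25
```

drive_tool:
  rows: "0 0.5 0 0 1;0 1 0 0 1;0 1.5 0 0 1;0 2 0 0 1;0 2.5 0 0 1"

```text
time: 12.75
tool_pos: [0.5838, 0.0836, 0.0346]
tool_rot: [3.134, 0.205, 0.014]
contact_force: [0.6, 1.1, -0.5]
finger_gap: 0.015
```

drive_tool:
  rows: "0 0.1 0 0 1;0 0.2 0 0 1;0 0.3 0 0 1;0 0.4 0 0 1;0 0.5 0 0 1"

```text
time: 13.25
tool_pos: [0.5844, 0.0787, 0.0346]
tool_rot: [3.134, 0.205, 0.014]
contact_force: [-0.0, -0.1, -0.7]
finger_gap: 0.015
```

```bash
python3 st.py
```

```text
[-140.9    0.6   34.6] ang 7.49 F [np.float64(0.14), np.float64(-0.05)] -0.68 13.25
```

drive_tool:
  rows: "0 0.1 0 0 1;0 0.2 0 0 1;0 0.3 0 0 1;0 0.4 0 0 1;0 0.5 0 0 1"

```text
time: 13.75
tool_pos: [0.5851, 0.0737, 0.0346]
tool_rot: [3.134, 0.205, 0.014]
contact_force: [0.2, 0.3, -0.3]
finger_gap: 0.0149
```

drive_tool:
  rows: "0 0.1 0 0 1;0 0.2 0 0 1;0 0.3 0 0 1;0 0.4 0 0 1;0 0.5 0 0 1"

```text
time: 14.25
tool_pos: [0.5858, 0.0686, 0.0346]
tool_rot: [3.134, 0.205, 0.014]
contact_force: [-0.1, 0.5, -0.8]
finger_gap: 0.015
```

drive_tool:
  rows: "0 0.1 0 0 1;0 0.2 0 0 1;0 0.3 0 0 1;0 0.4 0 0 1;0 0.5 0 0 1"

```text
time: 14.75
tool_pos: [0.5864, 0.0636, 0.0346]
tool_rot: [3.134, 0.205, 0.014]
contact_force: [-0.2, 0.3, -0.9]
finger_gap: 0.015
```

drive_tool:
  rows: "0 0.1 0 0 1;0 0.2 0 0 1;0 0.3 0 0 1;0 0.4 0 0 1;0 0.5 0 0 1"

```text
time: 15.25
tool_pos: [0.587, 0.0586, 0.0346]
tool_rot: [3.134, 0.205, 0.014]
contact_force: [0.2, 0.2, -1.9]
finger_gap: 0.015
```

drive_tool:
  rows: "0 0.1 0 0 1;0 0.2 0 0 1;0 0.3 0 0 1;0 0.4 0 0 1;0 0.5 0 0 1"

```text
time: 15.75
tool_pos: [0.5877, 0.0535, 0.0346]
tool_rot: [3.134, 0.205, 0.014]
contact_force: [-0.4, 0.5, -1.1]
finger_gap: 0.015
```

drive_tool:
  rows: "0 0.1 0 0 1;0 0.2 0 0 1;0 0.3 0 0 1;0 0.4 0 0 1;0 0.5 0 0 1"

```text
time: 16.25
tool_pos: [0.5884, 0.0485, 0.0346]
tool_rot: [3.134, 0.205, 0.014]
contact_force: [0.8, 0.8, -1.1]
finger_gap: 0.0145
```

drive_tool:
  rows: "0 0.1 0 0 1;0 0.2 0 0 1;0 0.3 0 0 1;0 0.4 0 0 1;0 0.5 0 0 1"

```text
time: 16.75
tool_pos: [0.589, 0.0434, 0.0346]
tool_rot: [3.134, 0.205, 0.014]
contact_force: [0.4, 0.2, -0.7]
finger_gap: 0.0149
```

drive_tool:
  rows: "0 0.1 0 0 1;0 0.2 0 0 1;0 0.3 0 0 1;0 0.4 0 0 1;0 0.5 0 0 1"

```text
time: 17.25
tool_pos: [0.5897, 0.0384, 0.0346]
tool_rot: [3.134, 0.205, 0.014]
contact_force: [0.4, 0.6, -1.4]
finger_gap: 0.0147
```

drive_tool:
  rows: "0 0.1 0 0 1;0 0.2 0 0 1;0 0.3 0 0 1;0 0.4 0 0 1;0 0.5 0 0 1"

```text
time: 17.75
tool_pos: [0.5904, 0.0334, 0.0346]
tool_rot: [3.134, 0.205, 0.014]
contact_force: [0.3, -0.4, -2.1]
finger_gap: 0.015
```

drive_tool:
  rows: "0 0.1 0 0 1;0 0.2 0 0 1;0 0.3 0 0 1;0 0.4 0 0 1;0 0.5 0 0 1"

```text
time: 18.25
tool_pos: [0.5909, 0.0294, 0.0348]
tool_rot: [-3.134, -0.205, -0.014]
contact_force: [-0.8, 9.2, 0.7]
finger_gap: 0.0149
```

Contact felt: 9 N against the push. Holding here, backing off a hair.

drive_tool:
  rows: "0 0 0 0 1;0 0 0 0 1;0 0 0 0 1"

```text
time: 18.55
tool_pos: [0.5908, 0.0301, 0.0349]
tool_rot: [-3.133, -0.205, -0.014]
contact_force: [-0.1, 6.1, 0.3]
finger_gap: 0.0151
```

drive_tool:
  rows: "0 0.1 0 0 1;0 0.1 0 0 1;0 0.1 0 0 1;0 0.1 0 0 1;0 0.1 0 0 1"

```text
time: 19.05
tool_pos: [0.5909, 0.0299, 0.035]
tool_rot: [-3.133, -0.204, -0.013]
contact_force: [-1.5, 6.4, 1.1]
finger_gap: 0.0148
```

drive_tool:
  rows: "0 0.08 0 0 1;0 0.08 0 0 1;0 0.08 0 0 1;0 0.08 0 0 1;0 0.08 0 0 1"

```text
time: 19.55
tool_pos: [0.5909, 0.0299, 0.0351]
tool_rot: [-3.132, -0.204, -0.013]
contact_force: [-1.6, 7.6, 0.6]
finger_gap: 0.0146
```

drive_tool:
  rows: "0 0.08 0 0 1;0 0.08 0 0 1;0 0.08 0 0 1;0 0.08 0 0 1;0 0.08 0 0 1"

```text
time: 20.05
tool_pos: [0.5909, 0.0299, 0.0352]
tool_rot: [-3.131, -0.204, -0.013]
contact_force: [-1.1, 6.2, 0.6]
finger_gap: 0.015
```

Held about 1.8 s at 6–7.6 N. Drawing the stick out slowly, then faster.

drive_tool:
  rows: "0 -0.1 0 0 1;0 -0.3 0 0 1;0 -0.6 0 0 1;0 -1.2 0 0 1;0 -2 0 0 1"

```text
time: 20.55
tool_pos: [0.5883, 0.0499, 0.0352]
tool_rot: [-3.131, -0.203, -0.013]
contact_force: [-0.1, -0.6, -1.8]
finger_gap: 0.0149
```

drive_tool:
  rows: "0 -1 0 0 1;0 -2 0 0 1;0 -3 0 0 1;0 -4 0 0 1;0 -5 0 0 1"

```text
time: 21.05
tool_pos: [0.5817, 0.1005, 0.0355]
tool_rot: [-3.131, -0.204, -0.013]
contact_force: [-1.0, -0.0, -1.4]
finger_gap: 0.0152
```

drive_tool:
  rows: "0 -1 0 0 1;0 -2 0 0 1;0 -3 0 0 1;0 -4 0 0 1;0 -5 0 0 1"

```text
time: 21.55
tool_pos: [0.5751, 0.1509, 0.0356]
tool_rot: [-3.131, -0.204, -0.013]
contact_force: [-0.3, -0.3, -0.9]
finger_gap: 0.0152
```

drive_tool:
  rows: "0 -1.5 0 0 1;0 -3 0 0 1;0 -4.5 0 0 1;0 -6 0 0 1;0 -7.5 0 0 1"

```text
time: 22.05
tool_pos: [0.5652, 0.2267, 0.0359]
tool_rot: [-3.131, -0.204, -0.013]
contact_force: [0.2, 0.0, -0.9]
finger_gap: 0.0151
```

drive_tool:
  rows: "0 0 -2 0 1;0 0 -4 0 1;0 0 -5 0 1"

```text
time: 22.35
tool_pos: [0.5654, 0.2277, 0.0874]
tool_rot: [-3.13, -0.205, -0.016]
contact_force: [1.5, 0.1, -0.1]
finger_gap: 0.0147
```

```bash
python3 st.py; python3 - <<'E'
from h import *
o=get_obs();im,d=read_camera("top");cv2.imwrite("pics/t3.png",im);im,d=read_camera("scene");cv2.imwrite("pics/s3.png",im)
T=np.array([.4325,.198,.027]);print(o["tool_pos"],tool(o,T))
# flap check: orange pixels around the flap in the scene/top views
for n in("top","scene"):
    i=cv2.imread(f"pics/{'t3' if n=='top' else 's3'}.png");h=cv2.cvtColor(i,cv2.COLOR_BGR2HSV);u=proj(n,[O+[0,0,.03]])[0].astype(int)
    m=cv2.inRange(h,(3,120,40),(16,255,255));x,y=u;print(n,u,m[y-10:y+10,x-10:x+10].sum()//255)
E
```

```text
[-291.     1.2   87.4] ang 7.49 F [np.float64(0.05), np.float64(1.51)] -0.1 22.35
[0.56536511 0.22765732 0.08736158] [-13.62   1.23   5.89]
top [306 205] 0
scene [295 219] 0
```

drive_tool:
  rows: "-3 0.3 0 2 1;-7 0.6 0 5 1;-11 1 0 8 1;-13.6 1.2 0 9.7 1;-13.6 1.2 0 9.7 1"

```text
time: 22.95
tool_pos: [0.4275, 0.1961, 0.0845]
tool_rot: [-3.138, 0.062, -0.008]
contact_force: [0.9, 1.1, -1.4]
finger_gap: 0.015
```

drive_tool:
  rows: "0 0 2 0 1;0 0 4 0 1;0 0 5 0 1;0 0 5.6 0 1;0 0 5.8 0 1"

```text
time: 23.45
tool_pos: [0.428, 0.1963, 0.0259]
tool_rot: [-3.138, 0.062, -0.007]
contact_force: [-1.1, 0.6, 1.3]
finger_gap: 0.0152
```

```bash
python3 st.py; python3 -c "
from h import *
print(get_obs()['tool_pos'],get_obs()['tool_rot'])"
```

```text
[-277.8 -139.1   25.9] ang -2.27 F [np.float64(-0.7), np.float64(-0.99)] 1.32 23.45
[0.42797538 0.19630161 0.02586759] [-3.13795762  0.0620374  -0.00707455]
```

At mat contact height. Releasing and backing up, then inspecting.

drive_tool:
  rows: "0 0 0.05 0 1;0 0 0.05 0 0.4;0 0 0.05 0 0;0 0 0.05 0 -0.4;0 0 0 0 -0.4"

```text
time: 23.95
tool_pos: [0.4282, 0.1964, 0.0261]
tool_rot: [-3.138, 0.062, -0.008]
contact_force: [0.5, 0.3, 0.2]
finger_gap: 0.0601
```

drive_tool:
  rows: "0 0 0 0 -0.5;0 0 -2 0 -0.5;0 0 -5 0 -0.5;0 0 -9 0 -0.5;0 0 -13 0 -0.5"

```text
time: 24.45
tool_pos: [0.4269, 0.1957, 0.1572]
tool_rot: [-3.138, 0.062, -0.006]
contact_force: [1.9, -0.1, -0.6]
finger_gap: 0.0641
```

drive_tool:
  rows: "0 -2 -2 0 -0.5;0 -5 -4 0 -0.5;0 -9 -4 0 -0.5;0 -13 -4 0 -0.5;0 -15 -4 0 -0.5"

```text
time: 24.95
tool_pos: [0.4329, 0.3482, 0.1981]
tool_rot: [-3.137, 0.06, -0.008]
contact_force: [-0.5, -0.5, 0.4]
finger_gap: 0.0643
```

```bash
python3 - <<'E'
from h import *
im0=cv2.imread("pics/scene0.png");T0=cv2.imread("pics/top0.png")
im,_=read_camera("scene");t,_=read_camera("top");o=get_obs();w,_=read_camera("wrist");cv2.imwrite("pics/s4.png",im);cv2.imwrite("pics/t4.png",t);cv2.imwrite("pics/w4b.png",w)
print(o["tool_pos"],o["contact_force"])
# bystanders: change between first and last image
for n,a,b,roi in(("bottle sc",im0,im,(380,210,410,245)),("cup sc",im0,im,(335,275,362,302)),("jar sc",im0,im,(218,146,246,176)),("jar top",T0,t,(210,160,232,182)),("cup top",T0,t,(362,238,384,258)),("bottle top",T0,t,(375,172,395,192))):
    x,y,X,Y=roi;print(n,cv2.absdiff(a,b)[y:Y,x:X].mean().round(1))
for n,i in(("scene",im),("top",t)):
    u=proj(n,[O-TX*.02+[0,0,.02]])[0].astype(int);print(n,u)
A=cv2.resize(im[150:290,150:350],(560,392),interpolation=cv2.INTER_CUBIC);B=cv2.resize(w,(240,180));C=cv2.resize(t[180:320,180:370],(240,177))
cv2.imwrite("pics/fin.png",np.hstack([A,np.vstack([B,C,np.zeros((35,240,3),np.uint8)])]))
E
```

```text
[0.43266355 0.34747764 0.19744255] [ 0.37062955 -0.84714503 -0.15434104]
bottle sc 5.5
cup sc 5.5
jar sc 5.6
jar top 2.2
cup top 2.0
bottle top 2.1
scene [287 219]
top [299 207]
```

Viewer is used up, so I'll check numerically: fly the wrist camera back to where the flap was seen shut and compare.

drive_tool:
  rows: "2 3 0 0 -0.5;4 7 1 0 -0.5;6.5 11.5 2 0 -0.5;9 16 3 0 -0.5;11 20 4 0 -0.5"

```text
time: 25.6
tool_pos: [0.5343, 0.1391, 0.1568]
tool_rot: [-3.14, 0.06, -0.004]
contact_force: [0.6, 0.6, -0.0]
finger_gap: 0.0639
```

drive_tool:
  rows: "2 3 1 -4 -0.5;4 6 3 -8 -0.5;5.4 9.1 4 -9 -0.5;5.4 9.1 4 -9 -0.5;5.4 9.1 4 -9 -0.5"

```text
time: 26.1
tool_pos: [0.5837, 0.0442, 0.1163]
tool_rot: [-3.135, -0.181, -0.0]
contact_force: [0.1, 0.8, -0.5]
finger_gap: 0.0638
```

```bash
python3 - <<'E'
from h import *
np.set_printoptions(precision=4,suppress=True)
o=get_obs();w,_=read_camera("wrist");cv2.imwrite("pics/w8.png",w);print(tun(o["tool_pos"]))
def flap(im,o):
    for c in blobs(im,(3,150,40),(14,255,255),None,60)[:2]:
        p=cv2.approxPolyDP(c,3,True).reshape(-1,2);print(cv2.contourArea(c),p.tolist(),[tun(P).tolist() for P in cast("wrist",p,.014,o)])
    exp=proj("wrist",[O+TX*.003*1+TY*s*.021+[0,0,z] for s,z in((-1,.014),(1,.014),(1,.05),(-1,.05))],o);print("expected shut",exp.round())
flap(cv2.imread("pics/w5.png"),dict(np.load("pics/w5.npz")));flap(w,o)
c=blobs(w,(100,110,40),(130,255,255))[0];print("blue",cv2.contourArea(c),len(c))
# stick now
im=cv2.imread("pics/s4.png");t=cv2.imread("pics/t4.png")
for n,i in(("top",t),("scene",im)):
    for c in blobs(i,(8,90,90),(28,255,255),(160,205,300,280))[:1]:
        q=cv2.boxPoints(cv2.minAreaRect(c));print(n,"stick",cv2.minAreaRect(c)[1],cast(n,q,.022)[:,:2].tolist())
    u=proj(n,[O-TX*a+TY*b+[0,0,.008] for a in(.11,.07,.03) for b in(-.015,0,.015)]).round().astype(int);print(n,"ledge hsv",[cv2.cvtColor(i,cv2.COLOR_BGR2HSV)[y,x].tolist() for x,y in u])
E
```

```text
[-106.7   -4.7  116.3]
1625.5 [[307, 300], [251, 301], [248, 328], [310, 328]] [[1.8, 21.7, 14.0], [2.7, -19.5, 14.0], [26.7, -22.3, 14.0], [26.7, 24.6, 14.0]]
expected shut [[249. 301.]
 [306. 301.]
 [310. 334.]
 [245. 333.]]
1530.5 [[313, 330], [262, 330], [259, 358], [316, 357]] [[3.4, 21.9, 14.0], [2.6, -18.7, 14.0], [30.5, -22.1, 14.0], [30.4, 24.8, 14.0]]
expected shut [[259. 330.]
 [312. 330.]
 [316. 362.]
 [257. 363.]]
blue 20867.5 839
top stick (44.30165100097656, 5.388039588928223) [[0.4152811291160236, 0.1687801069767108], [0.43184072821234115, 0.16824137561502545], [0.42590684885614255, 0.03228539294944922], [0.4093813369597662, 0.03302975587631315]]
top ledge hsv [[108, 133, 111], [109, 132, 110], [108, 140, 106], [107, 138, 109], [109, 132, 112], [107, 138, 109], [109, 127, 110], [107, 136, 109], [108, 138, 107]]
scene stick (50.99924087524414, 7.312220096588135) [[0.4142456084037245, 0.17157326933248895], [0.4363184854531953, 0.17596714616931697], [0.42958657430766645, 0.03130769067605449], [0.40835919265503784, 0.028496326652533988]]
scene ledge hsv [[108, 146, 138], [109, 142, 138], [108, 143, 137], [108, 147, 137], [108, 144, 136], [108, 143, 137], [108, 146, 138], [108, 142, 138], [108, 146, 138]]
```

Flap is shut as in the earlier image, the ledge is empty, the stick lies on the mat, and the robot touches nothing. Handing in.

```bash
python3 -c "
from plant import *
print(hand_in())"
```

```text
the job is handed in; nothing more can be done
None
```

The job is done and handed in at about 26 s of the 67 s allowed.

- **Placing:** I stood the spool on the ledge at tunnel x ≈ -73 mm, upright and about 1 mm off the lane's centre line.
- **Pushing:** I slid it in through the flap with the wooden stick, moving 1 mm per step once it was near the depth where the plate could be. Contact came with the spool's front at roughly x 110 mm, read from the tool pose. The highest reading was about 9 N. I then held it at 6–7.6 N for about 1.8 s.
- **Finishing:** I drew the stick out and laid it back on the cutting mat, about 5 mm from where it started.

**Last checks**
- **Flap:** its outline in the wrist camera matches the earlier view of it shut, to within about 1 mm at the lower edge.
- **Ledge:** it shows plain blue in both fixed cameras, so nothing is left on it.
- **Stick:** both cameras put it back on the mat, clear of the tunnel.
- **Bottle, jar and cup:** image differences at all three are uniform and small, with no sign that any moved.

**Checks that failed or could not be made**
- The arm blocked the top view when I tried to check the stick's alignment, so I relied on the tool pose and one scene crop.
- The viewer limit stopped me looking at a final picture, so the last checks are numerical only.
- The spool's final spot inside the tunnel is known only by feel.

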